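Press the pop-up ejector and trap the pipe cap with the other finger

TASK

The orange pipe cap sits in the pocket at the top of the little chute. Press the green ejector button all the way down with one finger so that the cap pops out, and stop the cap with your other finger, held in the chute beside the button, before it slides off the open lower end. Do not lift the cap or disturb the things around; finish while holding: button still down, cap resting against the other finger in the chute.

Things in the scene. Friction and masses are not known exactly. Their poses are not given: they have to be found in the camera images.
- dispenser: Blue fixed dispenser, base plate 190 x 118 mm. Origin: on the table, midway between button and chute. x points level up the chute (pocket at +x, open end at -x, roughly towards the robot), y from chute to button, z up. Button axis at x 0, y +28 mm; chute centre line at y -28 mm: 56 mm apart along y. Highest part: back wall behind the pocket, x about +105 mm, 88 mm above the table.
- ejector (a joint): Travel of the green button, m: 0 up, 0.008 fully down. Springs back when released: about 2 N starts it, about 5 to 7 N holds it down. It raises a plate under the cap, which clears the pocket's edge and slides out when the button is about 0.0055 down or more.
- ejector_top (a point): Centre of the flat top of the green round button, 30 mm diameter, on a grey round housing of 38 mm. At rest 54 mm above the table, fully down 46 mm, which is 10 mm above the chute floor beside it. Pressed straight down.
- catch (a point): Point on the chute floor's centre line beside the button (dispenser x 0, y -28 mm, 36 mm above the table): where the other finger should stand before the button goes down; a finger there stops the cap about 50 mm below its pocket. Steel floor, slick, falling 18 degrees to -x: height 36 mm + 0.325 x. Inner width 46 mm; side walls 4 mm thick, 14 mm above the floor.
- well (a point): Centre of the floor of the pocket that the cap starts in (dispenser x +83 mm, y -28 mm, 55 mm above the table), 45 mm long and 8 mm deep below the chute floor.
- lip (a point): Centre of the open lower end of the chute floor (dispenser x -50 mm, y -28 mm, 20 mm above the table). No stop here: an untrapped cap slides off about 0.4 s after it pops out.
- cap: Orange pipe cap with a thin white band and a white spot on top, a solid round piece 40 mm in diameter and 32 mm tall, 0.08 to 0.17 kg. Origin: centre of its underside; z is its axis, square to the chute floor. It starts in the pocket with its underside at dispenser x +81, y -28 mm, 54 mm above the table.
- sleeve: Bystander: loose white plastic pipe sleeve, 60 mm diameter, 45 mm tall, standing on the table. Origin: centre of its underside. Leave it alone.
- dark_cap: Bystander: loose black pipe cap, 40 mm diameter, 32 mm tall, standing on the table. Origin: centre of its underside. Leave it alone.
- parts_bin: Bystander: loose blue open bin of fittings, 170 x 100 mm, 75 mm tall. Origin: centre of its underside, x along its length. Leave it alone.
Not all that is in view belongs to the job. There is more than one size of the cap; the job needs the middle-sized.

How it is judged:
On the way, in this order (a step that is already met when the one before it is completed fails the run):
1. a finger presses the ejector button while the cap is still in its pocket (value of joint ejector above 0.0035 m and contact force between the fingers and ejector above 0.5 N and x of cap in the frame of dispenser above 0.072 m).
2. the popped cap is stopped in the chute by a finger, the button still pressed (value of joint ejector above 0.005 m and contact force between the fingers and ejector above 0.5 N and contact force between the fingers and cap above 0.04 N and x of cap in the frame of dispenser between -0.035 and 0.066 m and z of cap in the frame of dispenser between 0.018 and 0.066 m and angle between cap's own z axis and vertical below 0.6 rad and linear speed of cap below 0.02 m/s), for 0.3 s.
At the end, for the whole second after the job is handed in: A finger (over 0.5 N) still presses the button at least 5 mm down; the cap rests in the chute (under 20 mm/s, axis within 0.6 rad of upright, underside at dispenser x -35 to +66 mm, 18 to 66 mm above the table), leaning on a finger (over 0.04 N) (all of step 2); the arm keeps its last pose, push and grip.
It fails at once if the cap slides off the chute's lower end (x of cap in the frame of dispenser below -0.055 m).
It fails at once if the cap leaves the chute sideways (y of cap in the frame of dispenser below -0.053 m or y of cap in the frame of dispenser above -0.003 m).
It fails at once if the cap is lifted out of the chute (z of cap in the frame of dispenser above 0.085 m or (x of cap in the frame of dispenser below 0.05 m and z of cap in the frame of dispenser above 0.072 m)).
It fails at once if a bystander is moved by more than 20 mm (distance of any of sleeve, dark_cap, parts_bin from where it was at the start of the episode above 0.02 m).
It also fails if it takes over 32 s, if anything falls off the work surface, if the arm or the gripper's body presses on something with over 40 N, if the wrist force passes 120 N, or if a joint passes its speed limit or range.

ROBOT

A 6-joint arm with a two-finger parallel gripper is mounted at the origin on the work surface. World frame = base frame: x ahead of the robot, y to its left, z up, the work surface at z = 0. Lengths are in m, angles in rad, forces in N, time in s.
With the tool pointing down it reaches from about 0.225 to 0.875 m from the base axis. Payload 3.4 kg.
Tool frame: the origin (TCP) lies midway between the tips of the shut fingers; the grasp point (between the pads) lies 19 mm behind it (manip.tcp_to_grasp is the distance from the TCP to the grasp point, in m); x points along the fingers, y is the direction in which the jaws open and shut, and the axes are right-handed (so a half turn about x gives the same grasp; the last joint's range is limited). The gripper opens to 85 mm and grips with 20 to 120 N. Pads are 22 mm wide; open, the fingers measure 114 mm over their backs; the gripper's body (76 mm by 85 mm) begins 54 mm behind the grasp point. The pads swing forward as they close: fully open they stand 13 mm farther back than shut.
Start: joints at [-1.402, 0.276, 1.505, -0, 1.361, -0.121], TCP at [0.164, -0.551, 0.231] pointing down, gripper open.
Joint ranges: [-2.89, 2.89], [-0.75, 2.08], [0.22, 2.7], [-1.18, 4.32], [0.11, 2.71], [-2.7, 2.7]. Speed limits (rad/s): [2.57, 2.57, 3.14, 3.14, 3.14, 3.14].

INTERFACE

Orientations are given as a unit quaternion [w, x, y, z].
In Python, from rig import readout, eyes, job, manip gives the robot as it stands. The module is installed in compiled form; this text tells all that it offers.
- The arm moves only by the tool carry_out, never from a script. Its argument "deltas" is one flat list of numbers, 7 for each row, row after row: the shift along the tool's x, y, z scaled (see below), then the turn, a rotation vector about the tool's x, y, z scaled (see below), then the opening, from -1 (shut) to 1 (fully open). In form: [dx, dy, dz, ax, ay, az, grip, dx, dy, dz, ax, ay, az, grip, ...]. A call has 1 to 10 rows; each row shifts and turns the commanded pose from where the row before left it, along the tool's axes as they then stand; what a row does not reach is not made up. The controller multiplies each number of a shift by 60 mm and each number of a turn by 4 degrees. A row lasts 1/8 s, in which the tool goes at most 62.5 mm and 10.7 degrees, less where a joint would pass 70% of its speed; a pose out of reach is approached as far as the arm can. A call with a number of a shift or a turn outside -1 to 1 is refused whole. A call with a gripper value outside its range is refused whole. The fingers move at their own pace and stop on an object; "newtons" is the grip in N (left out, the last holds). Time passes only in rows, so rows that do not move let the fingers close. It gives the time, the measured TCP pose, the force and the opening at its end, in the units of the state.
- readout.get_state(): the state, without advancing time (a new reading comes with each control period).
- eyes.get_image(name): name is "scene" or "top"; returns a dict with "color" (400x640x3 uint8, red, green, blue), "z_map" (400x640 float32, m along the optical axis (not along the pixel's ray), 0 where there is no reading), "mtx" (3x3 intrinsics, pixels), "distortion" ([k1, k2, p1, p2, k3] as OpenCV has them; the pictures are not rectified), "origin" and "orientation" of the camera in the world. Camera axes: x right, y down, z forward; pixel columns grow to the right and rows downward; lengths in m; the calibration is good to about 2 mm. A picture is of the moment at which its call begins.
- job.sign_off(): hands the job in, once; it reports no verdict.
The state is a dict: "clock": time; "qpos": joint angles; "qd": joint speeds; "effort": joint torques, N m; "position": TCP position; "ee_rot": TCP orientation; "contact_force": force on the tool from outside, world axes, zero at the start; "moment": the same for the moment, N m; "width": finger opening in m.
Only numpy, scipy, OpenCV 4.12 (cv2) and the standard library are available. Lean on these libraries where they do the work, as an engineer would, in place of code of your own. Each camera call takes 0.05 s, during which the arm holds its last target.

## Working session

There is one attempt and no reset: what is moved stays moved. The work goes in short steps, Python scripts to look and compute and a tool call to move; the robot and the scene stay as the last step left them, time stands still between calls to the robot, and variables do not carry over. Pictures are saved under pics/ and viewed, and the job is handed in when it is done.

Besides the shell and the picture viewer there is one more tool, called in YAML: its name, and indented under it one key for each argument. carry_out: Moves the arm, as the interface text tells. Its arguments: {"type":"object","properties":{"deltas":{"type":"array"},"newtons":{"type":"number"}},"required":["deltas"]}

```bash
mkdir -p pics; python3 - <<'E'
from rig import readout, eyes, manip
import cv2,numpy as np
print(readout.get_state()); print([ (a,getattr(manip,a)) for a in dir(manip) if a[0]!='_'])
for n in("scene","top"):
    d=eyes.get_image(n); np.savez(f"{n}0.npz",**d); cv2.imwrite(f"pics/{n}0.png",d["color"][:,:,::-1]); print(n,d["mtx"],d["distortion"],d["origin"],d["orientation"])
E
```

```text
{'clock': 0.0, 'qpos': array([-1.40198649e+00,  2.76633858e-01,  1.50618146e+00,  4.20343338e-05,
        1.36070176e+00, -1.21029753e-01]), 'qd': array([ 0.0012085 , -0.00031292, -0.00073673,  0.0010885 , -0.00219504,
       -0.00084127]), 'effort': array([-3.50096871e-04, -4.16777837e+01, -2.45807630e+01, -1.67265230e-04,
        1.11022219e-02, -5.68132293e-06]), 'position': array([ 0.16423422, -0.55047403,  0.23039831]), 'ee_rot': array([-0.10143179, -0.69969293, -0.10279287,  0.69969638]), 'contact_force': array([-0.08200163,  0.73779341, -0.27654557]), 'moment': array([ 0.04048095,  0.00572074, -0.00156676]), 'width': 0.08537516002212382}
[('MotionError', <class 'rig.MotionError'>), ('tcp_to_grasp', 0.0187)]
scene [[520.78733589   0.         318.45068026]
 [  0.         520.78733589 205.41434679]
 [  0.           0.           1.        ]] [-0.15477207  0.          0.          0.          0.        ] [ 1.34482854 -0.03094725  0.68544903] [-0.30621419  0.67447724  0.61239639 -0.27619556]
top [[422.80850063   0.         317.14443805]
 [  0.         422.80850063 197.11893637]
 [  0.           0.           1.        ]] [0.00434009 0.         0.         0.         0.        ] [0.55401941 0.0303393  0.85327341] [ 0.0402621  -0.70394188  0.70824332 -0.03515945]
```

View pics/scene0.png

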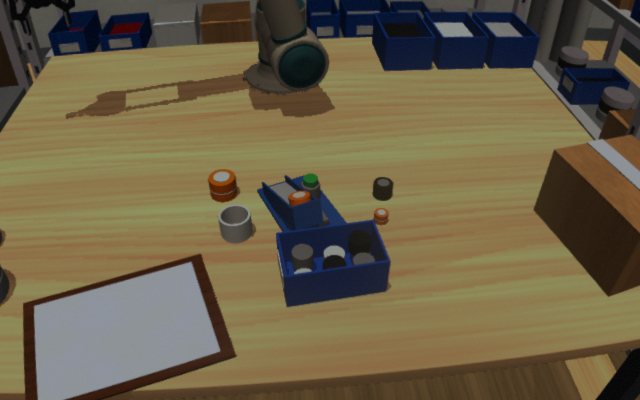

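View pics/top0.png

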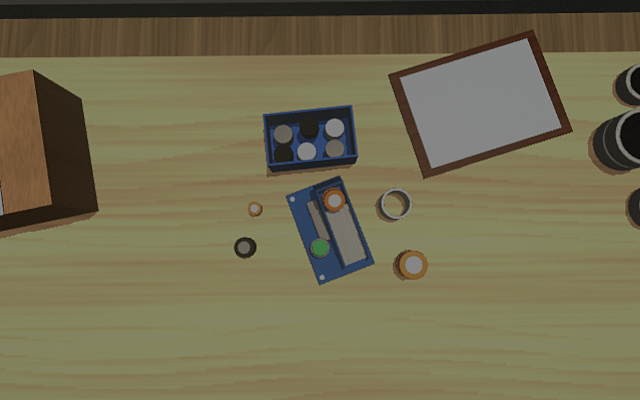

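The top view shows the green button at about (320,247), the orange cap in its pocket at (334,200), and the chute running down to about (355,262). The bin lies behind it, with the sleeve at (396,204) to the right. Next I measure the poses.

```bash
cat > h.py <<'E'
import numpy as np,cv2
from scipy.spatial.transform import Rotation as R
def rot(q): return R.from_quat([q[1],q[2],q[3],q[0]])
def cloud(d):
    h,w=d["z_map"].shape; u,v=np.meshgrid(np.arange(w),np.arange(h))
    p=cv2.undistortPoints(np.stack([u,v],-1).reshape(-1,1,2).astype(np.float64),d["mtx"],d["distortion"]).reshape(h,w,2)
    z=d["z_map"].astype(float); P=np.dstack([p*z[...,None],z])
    W=rot(d["orientation"]).apply(P.reshape(-1,3)).reshape(h,w,3)+d["origin"]; W[z==0]=np.nan
    return W
E
python3 - <<'E'
from h import *
for n in("top","scene"):
    d=dict(np.load(n+"0.npz")); W=cloud(d); hsv=cv2.cvtColor(d["color"],cv2.COLOR_RGB2HSV)
    H,S,V=[hsv[...,i].astype(int) for i in range(3)]
    def rep(name,m):
        nn,l,st,c=cv2.connectedComponentsWithStats(m.astype(np.uint8))
        for i in range(1,nn):
            if st[i,4]>25:
                p=W[l==i]; print(n,name,c[i].round(1),st[i,4],np.nanmedian(p,0).round(4),np.nanmin(p,0).round(3),np.nanmax(p,0).round(3))
    rep("green",(H>50)&(H<80)&(S>130)&(V>70))
    rep("orange",(H>3)&(H<16)&(S>190)&(V>90))
    if n=="top":
        m=((H>100)&(H<125)&(S>120)); m[:174]=0;m[290:]=0;m[:,:280]=0;m[:,380:]=0
        cs,_=cv2.findContours(m.astype(np.uint8),cv2.RETR_EXTERNAL,cv2.CHAIN_APPROX_NONE)
        c=max(cs,key=cv2.contourArea); print(cv2.boxPoints(cv2.minAreaRect(c)))
        # plate points: low z blue
        pm=m&(W[...,2]<0.03)&(W[...,2]>0.003); p=W[pm]; print("plate z",np.median(p[:,2]),len(p))
        r=cv2.minAreaRect(p[:,:2].astype(np.float32)*1000); print(r,cv2.boxPoints(r))
        # all at button
        for uv in [(320,247),(334,200),(335,220),(345,240),(350,255),(244,247),(396,190),(293,200)]: print(uv,W[uv[1],uv[0]].round(4))
    c=d["color"]; y0,y1,x0,x1=(165,295,230,420) if n=="top" else(150,310,190,410)
    cv2.imwrite(f"pics/{n}_z.png",cv2.resize(c[y0:y1,x0:x1,::-1],None,fx=3.6,fy=3.6,interpolation=cv2.INTER_CUBIC))
E
```

```text
[[285.2526  196.05672]
 [339.79898 175.07735]
 [373.58762 262.92786]
 [319.04123 283.90723]]
plate z 0.009591096168184987 1820
((580.5433349609375, 12.411911010742188), (186.9375762939453, 115.58759307861328), 20.691667556762695) [[472.68292   33.451595]
 [513.5245   -74.68007 ]
 [688.40375   -8.627773]
 [647.5622    99.50389 ]]
(320, 247) [0.5455 0.031  0.0567]
(334, 200) [0.6306 0.005  0.0879]
(335, 220) [0.5962 0.0022 0.0489]
(345, 240) [ 0.5583 -0.0171  0.0361]
(350, 255) [ 0.5295 -0.0268  0.0278]
(244, 247) [0.5461 0.1774 0.0346]
(396, 190) [ 0.6529 -0.1151  0.0488]
(293, 200) [0.6387 0.0845 0.0115]
scene green [309.9 178. ] 106 [0.5469 0.032  0.0542] [0.533 0.018 0.051] [0.561 0.046 0.056]
scene orange [221.2 178.7] 188 [ 0.5235 -0.1429  0.0441] [ 0.488 -0.17   0.039] [ 0.541 -0.118  0.047]
scene orange [299.3 198.9] 137 [0.6471 0.0042 0.0858] [ 0.618 -0.013  0.075] [0.654 0.023 0.091]
scene orange [381.1 214.8] 48 [0.632  0.1594 0.021 ] [0.616 0.149 0.015] [0.637 0.173 0.024]
```

View pics/top_z.png

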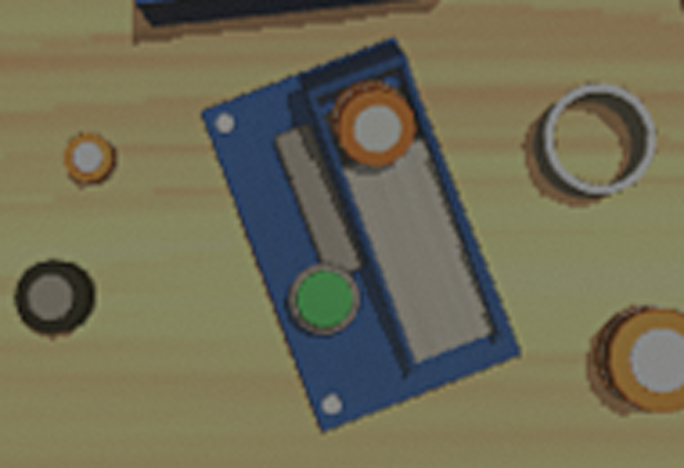

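View pics/scene_z.png

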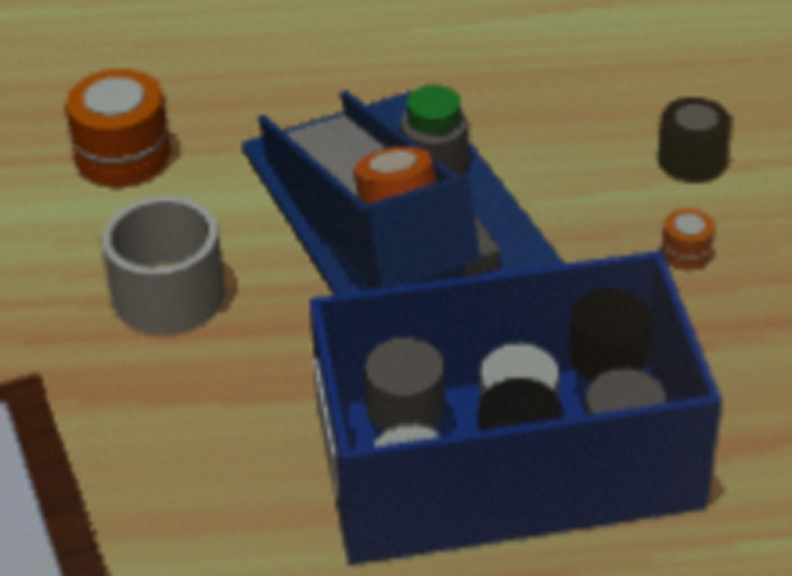

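```bash
cat > plan.py <<'E'
from h import *
from rig import readout
import sys
th=np.deg2rad(20.7); B=np.array([.546,.0315])
ex=np.array([np.cos(th),np.sin(th)]); ey=np.array([-np.sin(th),np.cos(th)]); O=B-.028*ey
def go(off=(0,0),z=.12,pr=True):
    s=readout.get_state(); M=rot(s["ee_rot"]); m=M.as_matrix()
    t=np.append(O+off[0]*ex+off[1]*ey,z)
    best=None
    for sg in(1,-1):
        y=sg*np.append(ey,0); x=np.array([0,0,-1.]); T=np.column_stack([x,y,np.cross(x,y)])
        rv=(M.inv()*R.from_matrix(T)).as_rotvec()
        if best is None or np.linalg.norm(rv)<np.linalg.norm(best[0]): best=(rv,sg)
    rv,sg=best
    print("clock",round(s["clock"],2),"pos",s["position"].round(4),"target",t.round(4),"F",s["contact_force"].round(2),"w",round(s["width"],4))
    print("toolaxes\n",m.round(3)); print("sg",sg,"turn units",(np.rad2deg(rv)/4).round(2),"shift units (tool now)",(m.T@(t-s["position"])/.06).round(2))
    l=np.array([*ex,0]),np.array([*ey,0]); d=np.append(s["position"][:2]-O,0); print("TCP in disp",(l[0]@d).round(4),(l[1]@d).round(4), "q",s["qpos"].round(2))
if __name__=="__main__": go(z=float(sys.argv[1]) if len(sys.argv)>1 else .16)
E
python3 plan.py .16
```

```text
clock 0.1 pos [ 0.1642 -0.5506  0.2305] target [0.5559 0.0053 0.16  ] F [-0.82  0.61 -0.37] w 0.0854
toolaxes
 [[-0.     0.286 -0.958]
 [ 0.002 -0.958 -0.286]
 [-1.    -0.002 -0.   ]]
sg -1 turn units [-1.02 -0.    0.02] shift units (tool now) [ 1.19 -7.01 -8.9 ]
TCP in disp -0.5629 -0.3815 q [-1.4   0.28  1.51 -0.    1.36 -0.12]
```

carry_out:
  deltas: [0, -0.56, -0.71, 0, 0, 0, 0, 0, -0.56, -0.71, 0, 0, 0, 0, 0, -0.56, -0.71, 0, 0, 0, 0, 0, -0.56, -0.71, 0, 0, 0, 0, 0, -0.56, -0.71, 0, 0, 0, 0, 0, -0.56, -0.71, 0, 0, 0, 0, 0, -0.56, -0.71, 0, 0, 0, 0, 0, -0.56, -0.71, 0, 0, 0, 0, 0, -0.56, -0.71, 0, 0, 0, 0, 0, -0.56, -0.71, 0, 0, 0, 0]
  newtons: 60

```text
clock: 1.35
position: [0.4772, -0.1057, 0.2311]
ee_rot: [-0.102, -0.7, -0.102, 0.7]
contact_force: [0.6, -0.8, 0.9]
width: 0.0427
```

```bash
python3 plan.py .16
```

```text
clock 1.35 pos [ 0.4772 -0.1057  0.2311] target [0.5559 0.0053 0.16  ] F [ 0.63 -0.78  0.87] w 0.0427
toolaxes
 [[-0.     0.286 -0.958]
 [-0.    -0.958 -0.286]
 [-1.     0.     0.   ]]
sg -1 turn units [-1.02  0.   -0.  ] shift units (tool now) [ 1.18 -1.4  -1.79]
TCP in disp -0.1129 -0.076 q [-0.36  0.15  1.68 -0.    1.32  0.92]
```

carry_out:
  deltas: [0, -0.46, -0.59, 0, 0, 0, 0, 0, -0.46, -0.59, 0, 0, 0, 0, 0, -0.46, -0.59, 0, 0, 0, 0, 0, 0, 0, -1, 0, 0, 0, 0.5, 0, 0, 0, 0, 0, 0, 0.4, 0, 0, 0, 0, 0, 0, 0, 0, 0, 0, 0, 0, 0, 0, 0, 0, 0, 0, 0, 0]

```text
clock: 2.35
position: [0.5551, 0.0022, 0.1779]
ee_rot: [0.127, 0.696, 0.126, -0.695]
contact_force: [0.2, -0.4, 0.6]
width: 0.0428
```

```bash
python3 plan.py .13; python3 - <<'E'
from h import *
from rig import eyes
for n in("scene","top"):
    d=eyes.get_image(n); np.savez(f"{n}1.npz",**d); c=d["color"]; y0,y1,x0,x1=(165,295,230,420) if n=="top" else(100,280,190,410)
    cv2.imwrite(f"pics/{n}1.png",cv2.resize(c[y0:y1,x0:x1,::-1],None,fx=3.6,fy=3.3,interpolation=cv2.INTER_CUBIC))
E
```

```text
clock 2.35 pos [0.5551 0.0022 0.1779] target [0.5559 0.0053 0.13  ] F [ 0.2  -0.44  0.64] w 0.0428
toolaxes
 [[ 0.001  0.352 -0.936]
 [-0.    -0.936 -0.352]
 [-1.     0.001 -0.001]]
sg -1 turn units [-0.03 -0.01 -0.01] shift units (tool now) [ 0.8  -0.04 -0.03]
TCP in disp -0.0018 -0.0026 q [-0.12  0.28  1.64 -0.    1.22  1.09]
```

View pics/scene1.png

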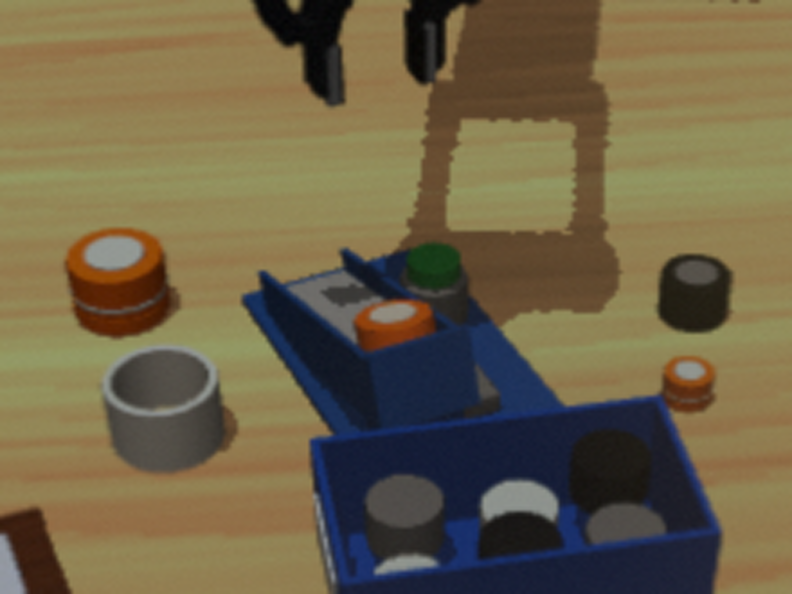

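View pics/top1.png

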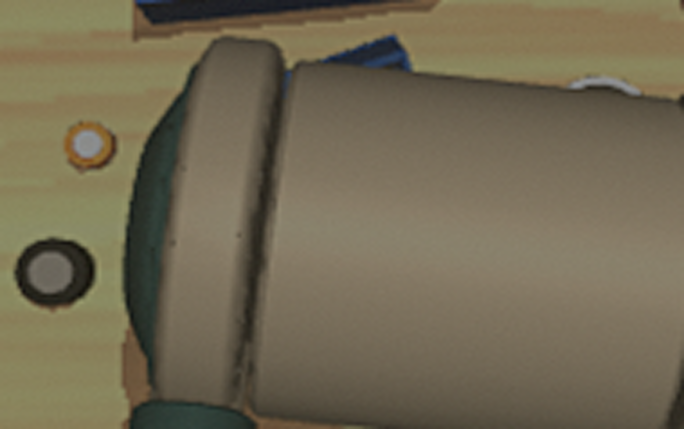

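The scene view shows both fingertips above the dispenser, at about (335,100) and (428,78) in the crop. The cap is still in its pocket. I'll measure the finger positions from depth.

```bash
python3 - <<'E'
from plan import *
d=dict(np.load("scene1.npz")); W=cloud(d)
q=W.reshape(-1,3); q=q[np.isfinite(q[:,0])]
x=(q[:,:2]-O)@ex; y=(q[:,:2]-O)@ey; z=q[:,2]
m=(abs(x)<.05)&(abs(y)<.08)&(z>.12)
for s in(1,-1):
    k=m&(y*s>0); print("side",s,"zmin",z[k].min().round(4))
    for a in np.arange(.16,.225,.008):
        j=k&(z>=a)&(z<a+.008)
        if j.sum()>3: print(a.round(3),j.sum(),"y",y[j].min().round(4),y[j].max().round(4),"x",x[j].min().round(4),x[j].max().round(4))
E
```

```text
side 1 zmin 0.1798
0.176 8 y 0.0203 0.0252 x -0.0099 0.0097
0.184 37 y 0.0191 0.0334 x -0.0119 0.0122
0.192 46 y 0.0189 0.0342 x -0.0147 0.0108
0.2 47 y 0.0193 0.0342 x -0.0157 0.0106
0.208 45 y 0.0187 0.0344 x -0.0126 0.0109
0.216 46 y 0.0192 0.0435 x -0.0123 0.0121
0.224 75 y 0.0185 0.0509 x -0.0157 0.0143
side -1 zmin 0.1824
0.184 30 y -0.036 -0.0223 x -0.0056 0.0123
0.192 45 y -0.0372 -0.0241 x -0.0093 0.0102
0.2 42 y -0.0378 -0.0234 x -0.0073 0.0115
0.208 40 y -0.0373 -0.0233 x -0.0061 0.0117
0.216 31 y -0.0401 -0.0226 x 0.0007 0.0121
0.224 78 y -0.0557 -0.0236 x -0.0106 0.014
```

carry_out:
  deltas: [0.45, -0.04, -0.03, 0, 0, 0, 0, 0.45, 0, 0, 0, 0, 0, 0, 0.45, 0, 0, 0, 0, 0, 0, 0.3, 0, 0, 0, 0, 0, 0, 0.2, 0, 0, 0, 0, 0, 0, 0, 0, 0, 0, 0, 0, 0, 0, 0, 0, 0, 0, 0, 0]

```text
clock: 3.32
position: [0.5563, 0.0051, 0.0672]
ee_rot: [0.127, 0.696, 0.126, -0.695]
contact_force: [-0.1, 0.9, 0.0]
width: 0.0425
```

```bash
python3 plan.py .043; python3 - <<'E'
from plan import *
from rig import eyes
d=eyes.get_image("scene"); c=d["color"]; np.savez("scene2.npz",**d)
cv2.imwrite("pics/scene2.png",cv2.resize(c[120:260,210:400,::-1],None,fx=4.2,fy=4.2,interpolation=cv2.INTER_CUBIC))
W=cloud(d);q=W.reshape(-1,3); q=q[np.isfinite(q[:,0])]
x=(q[:,:2]-O)@ex; y=(q[:,:2]-O)@ey; z=q[:,2]
m=(abs(x)<.03)&(abs(y)<.08)&(z>.07)
for s in(1,-1):
    j=m&(y*s>0)&(z<.1); print(s,j.sum(),y[j].min(),y[j].max(),x[j].min(),x[j].max(),z[j].min())
E
```

```text
clock 3.33 pos [0.5563 0.0051 0.0672] target [0.5559 0.0053 0.043 ] F [-0.07  0.89  0.  ] w 0.0425
toolaxes
 [[ 0.002  0.352 -0.936]
 [-0.    -0.936 -0.352]
 [-1.     0.001 -0.002]]
sg -1 turn units [-0.02 -0.02 -0.01] shift units (tool now) [ 0.4  -0.01  0.01]
TCP in disp 0.0003 -0.0003 q [-0.12  0.39  1.78 -0.    0.97  1.1 ]
1 123 0.0212069854935216 0.03650149159193792 -0.010466151140161353 0.015297384564326338 0.0702326246632935
-1 104 -0.03469921540825935 -0.020496549814744375 -0.00494329295813727 0.01476530692547685 0.07266005220266791
```

View pics/scene2.png

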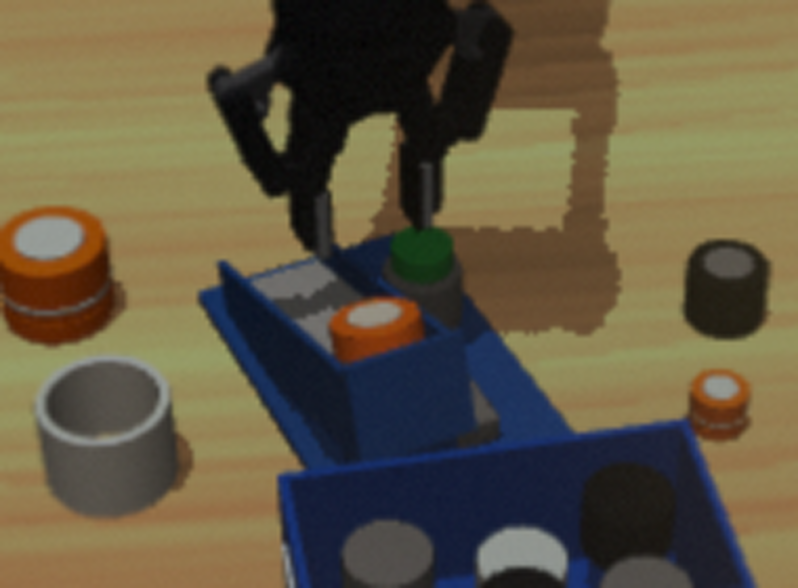

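One finger is above the button and the other is above the chute's centre line. Descending gently.

carry_out:
  deltas: [0.12, 0, 0, 0, 0, 0, 0, 0.08, 0, 0, 0, 0, 0, 0, 0.04, 0, 0, 0, 0, 0, 0, 0, 0, 0, 0, 0, 0, 0]

```text
clock: 3.88
position: [0.5551, 0.0053, 0.0518]
ee_rot: [-0.126, -0.695, -0.127, 0.696]
contact_force: [-0.9, -0.4, 1.6]
width: 0.0427
```

carry_out:
  deltas: [0.04, 0, 0, 0, 0, 0, 0, 0, 0, 0, 0, 0, 0, 0]

```text
clock: 4.12
position: [0.5552, 0.0053, 0.0495]
ee_rot: [-0.126, -0.696, -0.127, 0.696]
contact_force: [-1.8, 0.6, 3.2]
width: 0.0428
```

carry_out:
  deltas: [0.04, 0, 0, 0, 0, 0, 0, 0, 0, 0, 0, 0, 0, 0]

```text
clock: 4.38
position: [0.5552, 0.0052, 0.047]
ee_rot: [-0.126, -0.696, -0.126, 0.696]
contact_force: [-3.1, 0.0, 4.5]
width: 0.0429
```

```bash
cat > look.py <<'E'
from plan import *
from rig import eyes
go(z=.043)
n=sys.argv[1]
d=eyes.get_image("scene"); c=d["color"]; np.savez(n+".npz",**d)
cv2.imwrite(f"pics/{n}.png",cv2.resize(c[130:250,230:370,::-1],None,fx=4.9,fy=4.9,interpolation=cv2.INTER_CUBIC))
W=cloud(d); q=W.reshape(-1,3); hsv=cv2.cvtColor(c,cv2.COLOR_RGB2HSV).reshape(-1,3)
x=(q[:,:2]-O)@ex; y=(q[:,:2]-O)@ey
for nm,m in(("green",(hsv[:,0]>50)&(hsv[:,0]<80)&(hsv[:,1]>130)),("orange",(hsv[:,0]>3)&(hsv[:,0]<16)&(hsv[:,1]>190))):
    m=m&(abs(x)<.12)&(abs(y)<.06)&(q[:,2]>.03); print(nm,m.sum(), [ (np.nanpercentile(v[m],[5,50,95])).round(4) for v in(x,y,q[:,2])] if m.any() else '')
E
python3 look.py s3
```

```text
clock 4.38 pos [0.5552 0.0052 0.047 ] target [0.5559 0.0053 0.043 ] F [-3.06  0.01  4.48] w 0.0429
toolaxes
 [[-0.001  0.352 -0.936]
 [-0.    -0.936 -0.352]
 [-1.    -0.     0.   ]]
sg -1 turn units [-0.02  0.01  0.  ] shift units (tool now) [ 0.07  0.   -0.01]
TCP in disp -0.0006 0.0002 q [-0.12  0.41  1.81 -0.    0.92  1.1 ]
green 91 [array([-0.0063,  0.0079,  0.0148]), array([0.0151, 0.0229, 0.0393]), array([0.0425, 0.0484, 0.0506])]
orange 217 [array([0.0649, 0.0843, 0.0901]), array([-0.0458, -0.033 , -0.0123]), array([0.0827, 0.0907, 0.0967])]
```

View pics/s3.png

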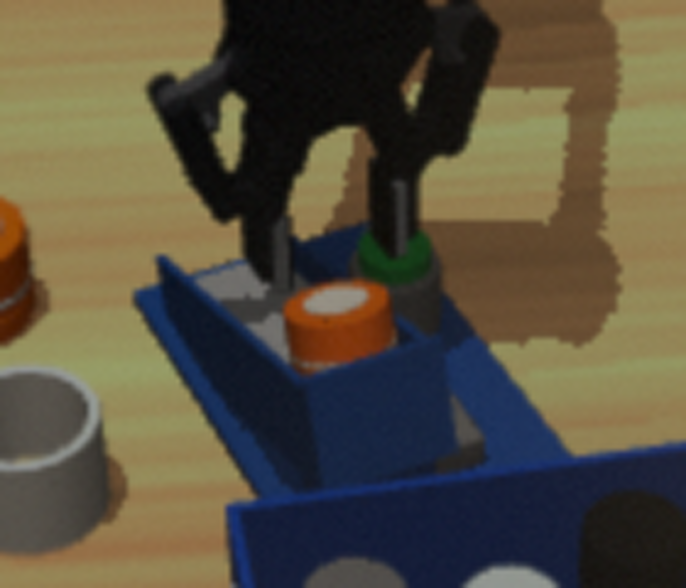

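The button is about 5 mm down and the cap has risen but is still in its pocket. The catching finger is standing in the chute, so I continue pressing.

carry_out:
  deltas: [0.03, 0, 0, 0, 0, 0, 0, 0.03, 0, 0, 0, 0, 0, 0, 0, 0, 0, 0, 0, 0, 0, 0, 0, 0, 0, 0, 0, 0, 0, 0, 0, 0, 0, 0, 0, 0, 0, 0, 0, 0, 0, 0]

```text
clock: 5.18
position: [0.5553, 0.0053, 0.0441]
ee_rot: [-0.126, -0.696, -0.126, 0.696]
contact_force: [-3.8, 0.2, 9.5]
width: 0.0431
```

```bash
python3 look.py s4
```

```text
clock 5.17 pos [0.5553 0.0053 0.0441] target [0.5559 0.0053 0.043 ] F [-3.78  0.23  9.53] w 0.0431
toolaxes
 [[-0.     0.352 -0.936]
 [-0.    -0.936 -0.352]
 [-1.    -0.     0.   ]]
sg -1 turn units [-0.02  0.    0.  ] shift units (tool now) [ 0.02  0.   -0.01]
TCP in disp -0.0006 0.0002 q [-0.12  0.41  1.81 -0.    0.92  1.1 ]
green 72 [array([-0.0072,  0.0072,  0.0146]), array([0.0161, 0.0228, 0.0402]), array([0.0425, 0.0455, 0.0472])]
orange 302 [array([0.0328, 0.0486, 0.0579]), array([-0.0466, -0.0335, -0.015 ]), array([0.0613, 0.0767, 0.0862])]
```

View pics/s4.png

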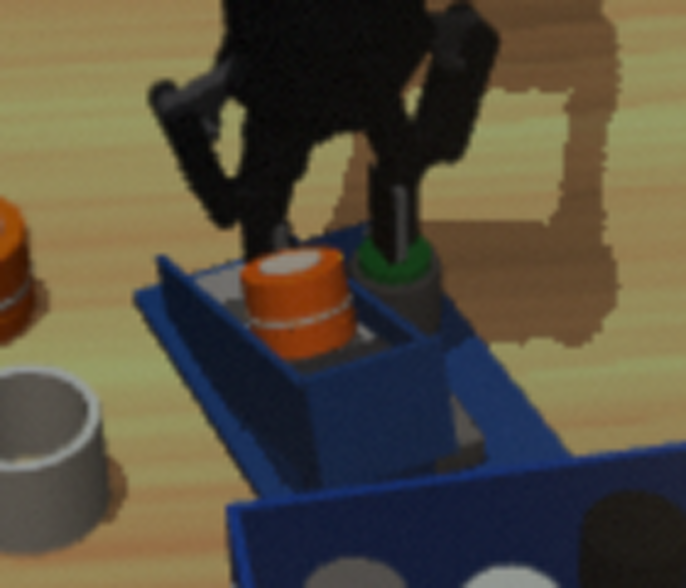

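The cap slid out and appears to rest against the finger with the button bottomed (9.5 N). I'll hold a second and check that it is at rest.

carry_out:
  deltas: [0.01, 0, 0, 0, 0, 0, 0, 0, 0, 0, 0, 0, 0, 0, 0, 0, 0, 0, 0, 0, 0, 0, 0, 0, 0, 0, 0, 0, 0, 0, 0, 0, 0, 0, 0, 0, 0, 0, 0, 0, 0, 0, 0, 0, 0, 0, 0, 0, 0, 0, 0, 0, 0, 0, 0, 0]

```text
clock: 6.22
position: [0.5553, 0.0053, 0.044]
ee_rot: [0.126, 0.696, 0.126, -0.696]
contact_force: [-4.8, 0.1, 12.9]
width: 0.0426
```

```bash
python3 look.py s5
```

```text
clock 6.22 pos [0.5553 0.0053 0.044 ] target [0.5559 0.0053 0.043 ] F [-4.75  0.15 12.95] w 0.0426
toolaxes
 [[ 0.     0.352 -0.936]
 [-0.    -0.936 -0.352]
 [-1.     0.     0.   ]]
sg -1 turn units [-0.02  0.   -0.  ] shift units (tool now) [ 0.02  0.   -0.01]
TCP in disp -0.0006 0.0002 q [-0.12  0.42  1.81 -0.    0.92  1.1 ]
green 71 [array([-0.007 ,  0.0071,  0.0146]), array([0.0158, 0.0235, 0.0411]), array([0.0428, 0.0458, 0.0477])]
orange 299 [array([0.0326, 0.0484, 0.058 ]), array([-0.0465, -0.0336, -0.0151]), array([0.0614, 0.0765, 0.0865])]
```

View pics/s5.png

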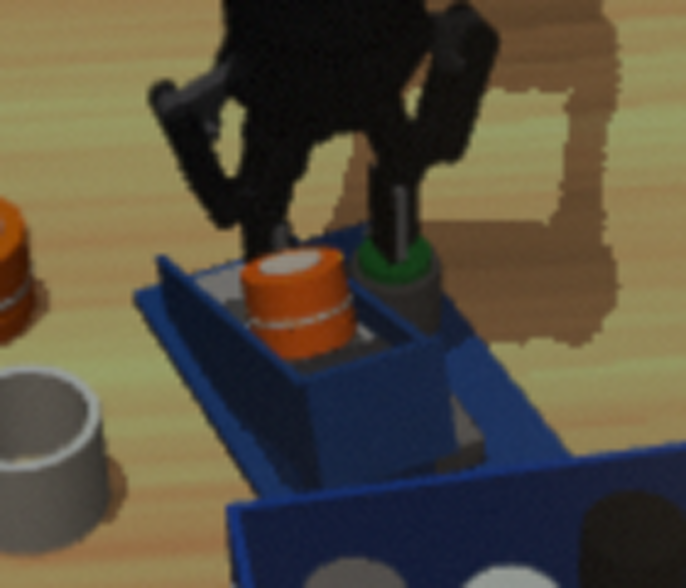

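The cap stayed still over the last second (readings within 0.3 mm). The button is bottomed: the force rose by 3 N while the TCP went down only 0.1 mm. Handing in.

```bash
python3 -c "
from rig import job; print(job.sign_off())"
```

```text
the job is handed in; nothing more can be done
None
```

I handed the job in with one finger holding the green button down and the cap resting against the other finger in the chute. The sign-off gave no verdict.

- **Approach:** I set the fingers about 57 mm apart, lined them up over the button and the chute, and lowered them in small steps. At about 5 mm of button travel the cap had risen but was still in its pocket. Pressing on to the bottom made it pop out and slide down to the finger.
- **Button:** It is fully down. The last small push raised the force from 9.5 to 12.9 N while the tool moved only 0.1 mm.
- **Cap:** It moved less than 0.3 mm over the final second, upright on the chute floor. The underside was not visible; I estimate it at about x +40 mm in the dispenser frame, within the allowed −35 to +66 mm.
- **Bystanders:** The sleeve and bin looked untouched in the last picture. The black cap was out of its frame, though I never moved near it. I did not measure any of their positions again.
- **Two loose ends:** The contact between finger and cap could not be measured on its own; I take it from the cap standing still on a slick slope. The wrist sensor also showed a sideways force of −3 to −5 N along world x during the press. I did not find its cause, and nothing moved because of it.

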